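# Inspection light on the driver module

### The job

Set the circuit board with the finned heat sink down squarely inside the corner marks of the small mat and let go of it. Then draw the torch out of its stand, tilt it to a slant of about 45 degrees with the lens end lower, and finish still holding it in the air, clear of everything, with the lens some 10 to 15 cm from the board and pointing straight at the heat sink. Set the board down rather than dropping it, and leave the other things where they are.

Things in the scene. Friction and masses are not known exactly. Their poses are not given: they have to be found in the camera images.
- module_center (a point): Board to inspect, loose, 90 g: green, 80 (x) x 50 (y) x 2 mm on 10 mm spacers; in its middle an aluminium finned heat sink, 30 (x) x 26 (y) mm, 12 to 38 mm above the underside: grip it across the 26 mm. Low terminal blocks (20 mm above the underside) near the short ends, over 22 mm from the middle; nothing beside the sink along y. Point: centre, 19 mm above the underside; z up.
- mat_mark (a point): Black mat, fixed, 130 x 110 mm, 2 mm thick, with four white corner marks framing 100 x 70 mm. Point: middle of the marks on the mat's upper face; x along the 100 mm side (the board's length goes that way, either way round), z up.
- torch_center (a point): Straight round torch, aluminium with dark ends, 25 mm thick, 140 mm long, 120 g, balanced at its middle. It stands lens down, tail switch up, in one of the stand's three sockets, a little loose (leans up to 3 degrees); its tail end is 86 mm above the stand's upper face. Point: on its axis, half-way along (70 mm from each end); z along the axis from lens to tail.
- torch_lens (a point): The lens of the torch: the centre of its lower end face, 70 mm below torch_center along the axis. The light goes out along this frame's -z.
- stand_top (a point): Plywood stand, fixed, 60 (x) x 190 (y) mm, 62 mm tall: upper plate with three 27.5 mm holes in a row along y, 70 mm apart, over blind sockets in the base. Socket floors are 54 mm below the upper face, so a thing must rise 54 mm to be clear. Point: middle of the upper face, on the middle hole's axis; y along the row, z up.
- driver_center (a point): Screwdriver, a bystander, standing in the stand handle down: grey handle 25 mm thick and 100 mm long, thin steel blade upwards, 162 mm overall, its tip 108 mm above the stand. The point is half-way up.
- marker_center (a point): Thick marker pen, a bystander, standing in the stand: white barrel 25 mm thick, black cap upwards, 130 mm overall, its top 76 mm above the stand. The point is half-way up.
- bare_board_center (a point): Another green circuit board of 80 x 50 mm on spacers but with no heat sink, 22 mm tall, a bystander near the module. The point is its centre, 11 mm above its underside; x along its length.
- tape_center (a point): Roll of black tape lying flat, a bystander: 90 mm across, 24 mm tall. The point is its centre, 12 mm above its underside.
- meter_center (a point): Grey hand-held meter lying face up, a bystander: 75 mm (x) by 150 mm (y), 36 mm tall (its dial to 43 mm). The point is its centre, 18 mm above its underside.
- wrench_grip (a point): Steel wrench lying flat on the side, a bystander: 190 mm long. The point is on its handle.

How it is judged:
By the outcome, as a careful person would: the job done as asked, in the order asked, and still so for the second after the job is handed in, while the arm keeps its last pose, push and grip.
It also fails if it takes over 51 s, if anything falls off the work surface, if the arm or the gripper's body presses on something with over 40 N, if the wrist force passes 120 N, or if a joint passes its speed limit or range.

### The arm

A 6-joint arm with a two-finger parallel gripper is mounted at the origin on the work surface. World frame = base frame: x ahead of the robot, y to its left, z up, the work surface at z = 0. Lengths are in mm, angles in rad, forces in N, time in s.
With the tool pointing down it reaches from about 325 to 875 mm from the base axis. Payload 4.4 kg.
Tool frame: the origin (TCP) lies on the centre line of the jaws, within the pads' length; the fingertips stand 19 mm ahead of it and the grasp point (between the pads) is the TCP; x points along the fingers, y is the direction in which the jaws open and shut, and the axes are right-handed (so a half turn about x gives the same grasp; the last joint's range is limited). The gripper opens to 85 mm and grips with 20 to 120 N. Pads are 22 mm wide; open, the fingers measure 114 mm over their backs; the gripper's body (76 mm by 85 mm) begins 54 mm behind the grasp point. The pads swing forward as they close: fully open they stand 13 mm farther back than shut.
Start: joints at [-1.405, 0.207, 1.542, -0, 1.393, -0.15], TCP at [179.116, -546.393, 250.282] pointing down, gripper open.
Joint ranges: [-2.73, 2.73], [-0.86, 2.22], [0.23, 2.46], [-1.11, 4.25], [0.08, 2.63], [-2.82, 2.82]. Speed limits (rad/s): [2.79, 2.79, 3.14, 3.14, 3.14, 3.14].

### API

Orientations are given as a unit quaternion [w, x, y, z].
In Python, from plant import read_state, get_image, camera_params, sign_off, trace gives the robot as it stands.
- The arm moves only by the tool move_arm, never from a script. Its arguments are lists of equal length, an entry for each row: "dr": the turn, a rotation vector about the tool's x, y, z in degrees, a list of three; "travel": the shift along the tool's x, y, z in mm, a list of three; "grip": the opening, from 0 (shut) to 1 (fully open). A call has 1 to 12 rows; each row shifts and turns the commanded pose from where the row before left it, along the tool's axes as they then stand; what a row does not reach is not made up. A row lasts 1/10 s, in which the tool goes at most 50 mm and 8.59 degrees, less where a joint would pass 70% of its speed; a pose out of reach is approached as far as the arm can. A call with a gripper value outside its range is refused whole. The fingers move at their own pace and stop on an object; "newtons" is the grip in N (left out, the last holds). Time passes only in rows, so rows that do not move let the fingers close. It gives the time, the measured TCP pose, the force and the opening at its end, in the units of the state.
- read_state(): the state, without advancing time (a new reading comes with each control period).
- get_image(name): name is "scene" or "side" or "wrist"; returns the picture (420x560x3 uint8, blue, green, red); there is no depth.
- camera_params(name): a dict with "K" (3x3 intrinsics, pixels), "dist" ([k1, k2, p1, p2, k3] as OpenCV has them; the pictures are not rectified), "position" and "attitude" of the camera in the world. Camera axes: x right, y down, z forward; pixel columns grow to the right and rows downward; lengths in mm; the calibration is good to about 2 mm. A picture is of the moment at which its call begins: read the wrist's pose just before it. camera_params takes no time and is no camera call; for the wrist camera it gives the pose at the moment of the call.
- sign_off(): hands the job in, once; it reports no verdict.
Trained networks look in the newest picture that a camera, given by its name, has taken for a name from the list of things; names that differ only in an ending like _2 or _b are one class to them, and where a whole thing is asked for, a point or a joint stands for the part that bears it (a point fixed in the world has none). Each returns a list of dicts, best first, with "conf" (0 to 1); they miss things now and then, are a little off and sometimes report something else, mostly with a low value. They report only what shows in the picture. A call takes as long as a camera call.
- trace(label, camera): "region" (420x560 bool, what is visible of it) and "bbox" ([left, top, width, height] in pixels, round what is visible of it).
The state is a dict: "clock": time; "q": joint angles; "qd": joint speeds; "effort": joint torques, N m; "position": TCP position; "tool_rot": TCP orientation; "force": force on the tool from outside, world axes, zero at the start; "torque": the same for the moment, N m; "gripper_width": opening from 0.0 (shut) to 1.0 (fully open).
Only numpy, scipy, OpenCV 4.12 (cv2) and the standard library are available. Lean on these libraries where they do the work, as an engineer would, in place of code of your own. Each camera call takes 0.05 s, during which the arm holds its last target.

## Working session

There is one attempt and no reset: what is moved stays moved. The work goes in short steps, Python scripts to look and compute and a tool call to move; the robot and the scene stay as the last step left them, time stands still between calls to the robot, and variables do not carry over. Pictures are saved under pics/ and viewed, and the job is handed in when it is done.

Besides the shell and the picture viewer there is one more tool, called by a JSON object that holds its "fn" and its "kwargs", one argument or row to a line. move_arm: Moves the arm, as the interface text tells. Its arguments: {"type":"object","properties":{"dr":{"type":"array"},"travel":{"type":"array"},"grip":{"type":"array"},"newtons":{"type":"number"}},"required":["dr","travel","grip"]}

```bash
mkdir -p pics; ls; python3 - <<'E'
from plant import *
import cv2
for n in ["scene","side","wrist"]:
    im=get_image(n); cv2.imwrite(f"pics/{n}0.png",im)
    p=camera_params(n); print(n,p)
print(read_state())
E
```

```text
pics
scene {'K': array([[423.1549555 ,   0.        , 281.00783039],
       [  0.        , 423.1549555 , 204.8145991 ],
       [  0.        ,   0.        ,   1.        ]]), 'dist': array([-0.11160781,  0.        ,  0.        ,  0.        ,  0.        ]), 'position': array([1040.41487712,  492.81402766, 1028.19022113]), 'attitude': array([-0.12500451,  0.3772296 ,  0.87187819, -0.28618199])}
side {'K': array([[456.69217485,   0.        , 283.94603596],
       [  0.        , 456.69217485, 208.91547678],
       [  0.        ,   0.        ,   1.        ]]), 'dist': array([-0.06732936,  0.        ,  0.        ,  0.        ,  0.        ]), 'position': array([ 349.71711022, -841.11969027,  803.49542127]), 'attitude': array([-0.43203579,  0.89654404, -0.08909424,  0.04020042])}
wrist {'K': array([[292.24179274,   0.        , 281.61196652],
       [  0.        , 292.24179274, 212.35302227],
       [  0.        ,   0.        ,   1.        ]]), 'dist': array([-0.00742675,  0.        ,  0.        ,  0.        ,  0.        ]), 'position': array([ 241.25084499, -525.77547772,  372.8393736 ]), 'attitude': array([ 0.10614607,  0.80270038, -0.58171916, -0.07751084])}
{'clock': 0.15, 'q': array([-1.40446135e+00,  2.07313319e-01,  1.54264776e+00,  3.38241704e-05,
        1.39349813e+00, -1.50497377e-01]), 'qd': array([-0.00113844, -0.00236364, -0.00394667,  0.00104522, -0.0004194 ,
        0.00109674]), 'effort': array([-1.56595042e-04, -3.83516335e+01, -2.92037827e+01, -2.89180161e-04,
        6.64283682e-03,  2.27098025e-05]), 'position': array([ 179.05206166, -545.82028078,  249.33147885]), 'tool_rot': array([ 0.11088707,  0.69825923,  0.11220707, -0.69824614]), 'force': array([ 0.25634204, -0.30872857, -0.76730779]), 'torque': array([ 0.04164021, -0.04527152,  0.04720207]), 'gripper_width': 1.0015278047974157}
```

View pics/scene0.png

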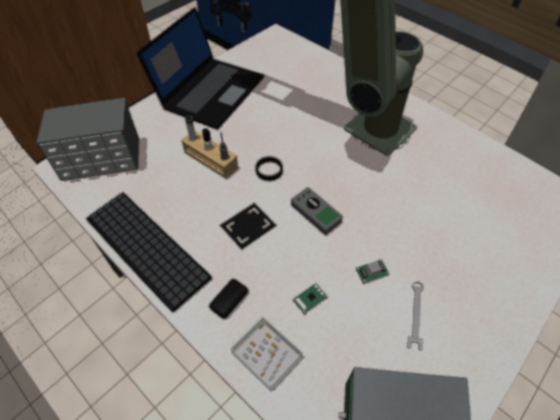

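View pics/side0.png

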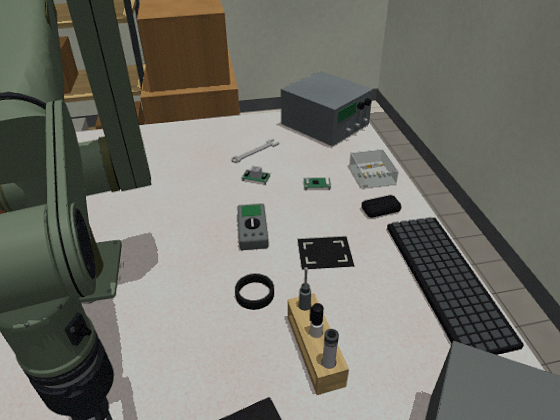

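View pics/wrist0.png

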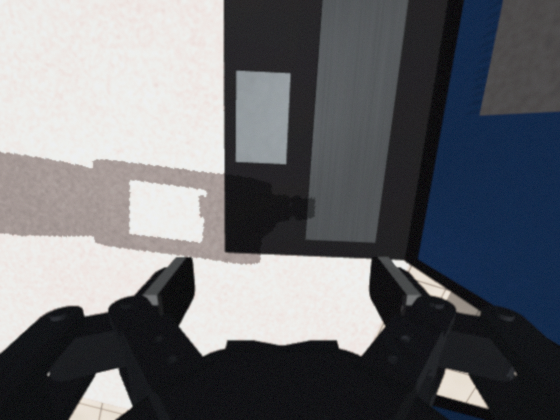

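The scene view shows the module near (372,271), the mat near (248,225), and the stand near (210,155) with the torch at its far end, around (190,128). In the side view they are at (256,175), (326,252) and (318,340), with the torch at (331,345).

```bash
cat > h.py <<'E'
import numpy as np, cv2
from scipy.spatial.transform import Rotation as R
from plant import *
def Rq(q): return R.from_quat(np.roll(q,-1))
def ray(p,uv):
    uv=np.array(uv,float).reshape(-1,1,2)
    n=cv2.undistortPoints(uv,p["K"],np.array(p["dist"]))[:,0]
    d=Rq(p["attitude"]).apply(np.c_[n,np.ones(len(n))])
    return np.array(p["position"]),d
def plane(p,uv,z):
    o,d=ray(p,uv); return o+d*((z-o[2])/d[:,2])[:,None]
def proj(p,X):
    X=np.atleast_2d(X).astype(float)
    c=Rq(p["attitude"]).inv().apply(X-p["position"])
    return cv2.projectPoints(c,np.zeros(3),np.zeros(3),p["K"],np.array(p["dist"]))[0][:,0]
def tri(ps,uvs):
    A=np.zeros((3,3));b=np.zeros(3)
    for p,uv in zip(ps,uvs):
        o,d=ray(p,uv);d=d[0]/np.linalg.norm(d[0]);M=np.eye(3)-np.outer(d,d);A+=M;b+=M@o
    return np.linalg.solve(A,b)
E
python3 - <<'E'
from h import *
for n in ["scene","side"]:
    get_image(n);p=camera_params(n)
    for l,z in [("module_center",19),("mat_mark",2),("torch_center",120),("stand_top",40),("bare_board_center",11),("tape_center",12),("meter_center",18)]:
        for r in trace(l,n)[:2]:
            m=r["region"]; ys,xs=np.nonzero(m); c=[xs.mean(),ys.mean()]
            rect=cv2.minAreaRect(np.c_[xs,ys].astype(np.float32))
            print(n,l,round(r["conf"],2),r["bbox"],np.round(c,1),m.sum(),plane(p,c,z).round(0)[0])
print(read_state()["clock"])
E
```

```text
scene module_center 0.8 [355.0, 259.6, 33.5, 26.6] [371.6 271. ] 516 [491. 313.  19.]
scene module_center 0.35 [181.0, 132.5, 57.3, 50.8] [209.9 155.8] 1223 [ 511. -319.   19.]
scene mat_mark 0.82 [218.7, 201.2, 56.7, 48.7] [247.6 225.5] 1469 [609. -43.   2.]
scene mat_mark 0.16 [219.2, 129.5, 10.8, 34.3] [222.9 147.4] 183 [ 446. -329.    2.]
scene torch_center 0.69 [183.1, 115.1, 11.4, 25.5] [190.  127.8] 213 [ 528. -374.  120.]
scene stand_top 0.95 [180.8, 132.7, 59.8, 47.9] [210.1 156.1] 1179 [ 522. -301.   40.]
scene stand_top 0.48 [180.3, 114.3, 16.2, 25.9] [189.7 127.4] 210 [ 482. -452.   40.]
scene bare_board_center 0.7 [293.7, 284.4, 32.9, 32.8] [309.7 298.2] 512 [660. 240.  11.]
scene tape_center 0.83 [255.7, 156.7, 29.8, 24.7] [269.1 167.7] 432 [ 411. -146.   12.]
scene meter_center 0.6 [289.9, 187.3, 50.9, 49.3] [316.2 210.8] 1315 [441.  75.  18.]
side module_center 0.82 [240.7, 164.6, 29.7, 21.9] [254.9 174.2] 335 [483. 309.  19.]
side module_center 0.42 [322.5, 328.8, 17.4, 39.1] [329.6 347.8] 497 [ 540. -332.   19.]
side mat_mark 0.97 [298.2, 234.5, 54.5, 34.6] [324.3 252. ] 1651 [607. -46.   2.]
side torch_center 0.75 [322.7, 327.6, 16.4, 44.3] [329.7 347.9] 517 [ 516. -397.  120.]
side stand_top 0.8 [288.7, 293.0, 62.7, 103.4] [315.6 350.7] 2665 [ 507. -346.   40.]
side bare_board_center 0.53 [302.2, 174.5, 29.1, 14.5] [315.6 181.9] 279 [658. 243.  11.]
side tape_center 0.58 [237.0, 270.5, 37.6, 35.7] [254.4 291.1] 770 [ 415. -147.   12.]
side meter_center 0.87 [236.5, 201.1, 32.2, 50.6] [251.7 226.3] 1305 [440.  71.  18.]
0.95
```

```bash
python3 - <<'E'
import cv2
a=cv2.imread("pics/scene0.png");b=cv2.imread("pics/side0.png")
cv2.imwrite("pics/z1.png",cv2.resize(a[235:345,340:450],(600,600),interpolation=cv2.INTER_CUBIC))
cv2.imwrite("pics/z2.png",cv2.resize(b[260:400,270:410],(600,600),interpolation=cv2.INTER_CUBIC))
cv2.imwrite("pics/z3.png",cv2.resize(a[105:185,165:245],(600,600),interpolation=cv2.INTER_CUBIC))
E
```

```text
(no output)
```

View pics/z1.png

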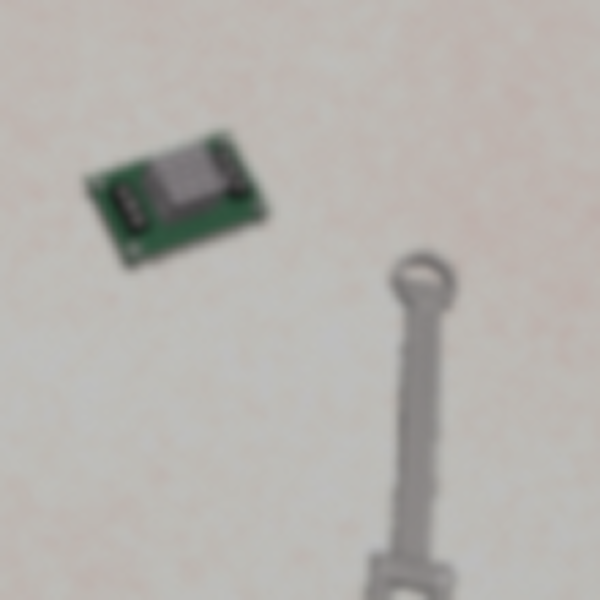

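View pics/z2.png

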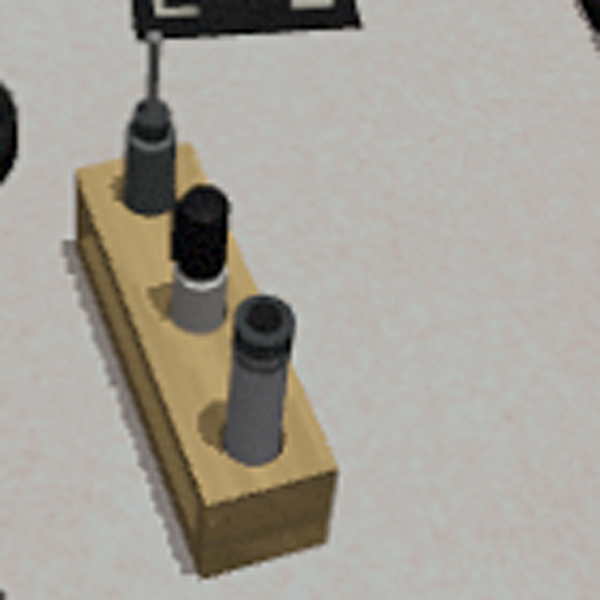

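View pics/z3.png

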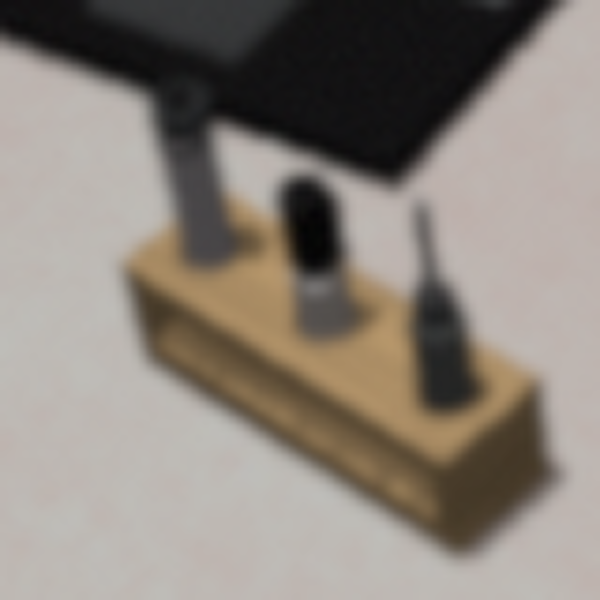

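```bash
python3 - <<'E'
from h import *
p=camera_params("scene")
z=np.array([[88,180],[222,133],[268,212],[130,268]])*110/600+[340,235]
P=plane(p,z,11);print(P.round(1),P.mean(0))
d=[P[1]-P[0],P[2]-P[3]]
for v in d:print(np.linalg.norm(v),np.degrees(np.arctan2(v[1],v[0])))
for v in [P[3]-P[0],P[2]-P[1]]:print(np.linalg.norm(v),np.degrees(np.arctan2(v[1],v[0])))
for n in ["scene","side"]:
    p=camera_params(n); im=cv2.imread(f"pics/{n}0.png");g=im.max(2)
    r=(200,195,85,60) if n=="scene" else (290,225,75,55)
    m=np.zeros_like(g);x,y,w,h=r;m[y:y+h,x:x+w]=(g[y:y+h,x:x+w]<60)
    c=max(cv2.findContours(m,0,2)[0],key=cv2.contourArea)
    Q=plane(p,c[:,0],2)[:,:2].astype(np.float32)
    print(n,"mat",cv2.minAreaRect(Q))
E
```

```text
[[507.7 274.8  11. ]
 [440.2 308.5  11. ]
 [461.1 351.4  11. ]
 [532.1 319.2  11. ]] [485.28526421 313.45902951  11.        ]
75.44889985836288 153.45588185004277
77.98410872985099 155.56206990455064
50.623655096158295 61.25530530406444
47.723318293488354 64.10263127809041
scene mat ((606.9005737304688, -43.68238830566406), (102.02780151367188, 121.8155517578125), 82.9078369140625)
side mat ((607.6609497070312, -45.52445983886719), (107.78992462158203, 127.55622100830078), 83.11172485351562)
```

```bash
cat >> h.py <<'E'
def rows(target,Rt,n,s=None):
    """print n equal-ish rows from measured pose to target (linear + slerp), in tool axes"""
    s=s or read_state(); P=np.array(s["position"]);R0=Rq(s["tool_rot"])
    rv=(R0.inv()*Rt).as_rotvec(); 
    tr=[];dr=[]
    step=(np.array(target)-P)/n; Rc=R0
    for i in range(n):
        tr.append(Rc.inv().apply(step).round(1).tolist()); Rc=R0*R.from_rotvec(rv*(i+1)/n)
    print("dr/row",np.degrees(rv/n).round(2)," total",np.degrees(rv).round(1));print("travel",tr)
def down(yawy):
    """tool x down, tool y at world yaw deg; z=x cross y"""
    a=np.radians(yawy); x=np.array([0,0,-1.]);y=np.array([np.cos(a),np.sin(a),0]);return R.from_matrix(np.c_[x,y,np.cross(x,y)])
def fmt():
    s=read_state();print("t",s["clock"],"pos",np.round(s["position"],1),"q",np.round(s["q"],2),"F",np.round(s["force"],1),"grip",round(s["gripper_width"],3));M=Rq(s["tool_rot"]).as_matrix();print(M.round(3));return s
E
python3 - <<'E'
from h import *
s=fmt();T=Rq(s["tool_rot"])
p=camera_params("wrist");print("cam in tool",T.inv().apply(p["position"]-s["position"]),(T.inv()*Rq(p["attitude"])).as_matrix().round(2))
for a in(64.5,-115.5):
  rows([485,250,300],down(a),1)
E
```

```text
t 0.95 pos [ 179.1 -546.4  250.3] q [-1.4   0.21  1.54  0.    1.39 -0.15] F [ 0.3  0.4 -0. ] grip 0.999
[[ 0.     0.312 -0.95 ]
 [-0.    -0.95  -0.312]
 [-1.     0.    -0.   ]]
cam in tool [-1.23473327e+02  1.08892476e-01 -6.54065055e+01] [[-0.   -0.26  0.97]
 [ 1.   -0.    0.  ]
 [ 0.    0.97  0.26]]
dr/row [-136.35    0.     -0.  ]  total [-136.3    0.    -0. ]
travel [[-49.7, -661.5, -538.8]]
dr/row [43.65 -0.   -0.  ]  total [43.7 -0.  -0. ]
travel [[-49.7, -661.5, -538.8]]
```

```bash
python3 - <<'E'
from h import *
rows([470,-60,290],down(15),12)
E
```

```text
dr/row [-7.24  0.   -0.  ]  total [-86.8   0.   -0. ]
travel [[-3.3, -31.0, -35.7], [-3.3, -26.2, -39.3], [-3.3, -21.1, -42.3], [-3.3, -15.6, -44.6], [-3.3, -9.8, -46.2], [-3.3, -3.9, -47.1], [-3.3, 2.0, -47.2], [-3.3, 8.0, -46.6], [-3.3, 13.8, -45.2], [-3.3, 19.3, -43.1], [-3.3, 24.6, -40.3], [-3.3, 29.5, -36.9]]
```

{"fn": "move_arm", "kwargs": {
  "dr": [
    [-7.2,0,0],
    [-7.2,0,0],
    [-7.2,0,0],
    [-7.2,0,0],
    [-7.2,0,0],
    [-7.2,0,0],
    [-7.2,0,0],
    [-7.2,0,0],
    [-7.2,0,0],
    [-7.2,0,0],
    [-7.2,0,0],
    [-7.2,0,0]
  ],
  "travel": [
    [-3,-31,-36],
    [-3,-26,-39],
    [-3,-21,-42],
    [-3,-16,-45],
    [-3,-10,-46],
    [-3,-4,-47],
    [-3,2,-47],
    [-3,8,-47],
    [-3,14,-45],
    [-3,19,-43],
    [-3,25,-40],
    [-3,30,-37]
  ],
  "grip": [1,1,1,1,1,1,1,1,1,1,1,1]
}}

```text
clock: 2.15
position: [473.0, -59.2, 286.8]
tool_rot: [0.561, 0.431, 0.56, -0.431]
force: [1.1, -1.5, -0.6]
gripper_width: 1.002
```

```bash
python3 - <<'E'
from h import *
s=fmt()
rows([485,305,240],down(64.5),10)
E
```

```text
t 2.15 pos [473.  -59.2 286.8] q [-0.31 -0.04  1.73 -0.    1.45 -0.57] F [ 1.1 -1.5 -0.6] grip 1.002
[[ 0.001  0.967  0.256]
 [-0.001  0.256 -0.967]
 [-1.     0.001  0.001]]
dr/row [-4.96  0.01 -0.  ]  total [-49.6   0.1  -0. ]
travel [[4.7, 10.5, -34.9], [4.7, 13.5, -33.9], [4.7, 16.4, -32.6], [4.7, 19.1, -31.0], [4.7, 21.7, -29.3], [4.7, 24.2, -27.3], [4.7, 26.4, -25.1], [4.7, 28.5, -22.7], [4.7, 30.4, -20.1], [4.7, 32.0, -17.4]]
```

{"fn": "move_arm", "kwargs": {
  "dr": [
    [-5,0,0],
    [-5,0,0],
    [-5,0,0],
    [-5,0,0],
    [-5,0,0],
    [-5,0,0],
    [-5,0,0],
    [-5,0,0],
    [-5,0,0],
    [-5,0,0],
    [0,0,0],
    [0,0,0]
  ],
  "travel": [
    [5,10,-35],
    [5,13,-34],
    [5,16,-33],
    [5,19,-31],
    [5,22,-29],
    [5,24,-27],
    [5,26,-25],
    [5,28,-23],
    [5,30,-20],
    [5,32,-17],
    [0,0,0],
    [0,0,0]
  ],
  "grip": [1,1,1,1,1,1,1,1,1,1,1,1]
}}

```text
clock: 3.35
position: [483.0, 302.2, 235.9]
tool_rot: [0.69, 0.155, 0.69, -0.156]
force: [0.3, -0.2, 1.1]
gripper_width: 1.001
```

```bash
python3 - <<'E'
from h import *
s=fmt();p=camera_params("wrist")
im=get_image("wrist");cv2.imwrite("pics/w1.png",im)
m=im.astype(int);g=((m[:,:,1]>m[:,:,2]+15)&(m[:,:,1]>m[:,:,0]+5)).astype(np.uint8);print(g.sum())
for r in trace("module_center","wrist")[:2]:
    reg=r["region"];ys,xs=np.nonzero(reg);print(r["conf"],r["bbox"],plane(p,[xs.mean(),ys.mean()],15))
E
```

```text
t 3.35 pos [483.  302.2 235.9] q [ 0.41  0.21  1.57 -0.    1.36 -0.72] F [ 0.3 -0.2  1.1] grip 1.001
[[-0.001  0.429  0.903]
 [-0.001  0.903 -0.429]
 [-1.    -0.001 -0.   ]]
4165
0.98 [269.5, 153.5, 42.0, 66.5] [[480.56387249 311.80328711  15.        ]]
```

View pics/w1.png

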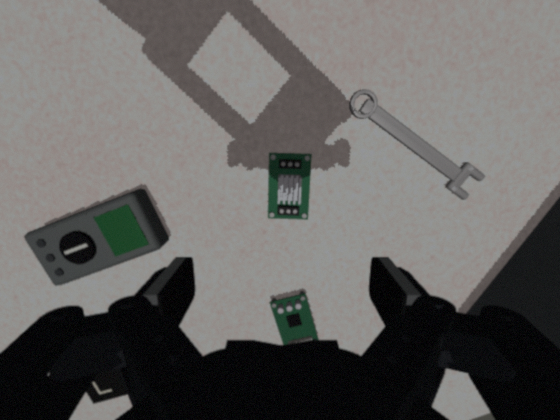

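The wrist view shows the module at (289,186), close to square with the jaws. The bare board is at (295,318), the meter at (100,238) and the wrench at (420,145).

```bash
python3 - <<'E'
from h import *
p=camera_params("wrist");im=cv2.imread("pics/w1.png");s=read_state()
cv2.imwrite("pics/w1z.png",cv2.resize(im[140:230,240:340],(800,720),interpolation=cv2.INTER_CUBIC))
m=im.astype(int);g=((m[:,:,1]>m[:,:,2]+12)&(m[:,:,1]>m[:,:,0]+5)).astype(np.uint8);g[:,:240]=0;g[:,340:]=0;g[230:]=0;g[:140]=0
ys,xs=np.nonzero(g);Q=plane(p,np.c_[xs,ys],12)[:,:2].astype(np.float32);print(cv2.minAreaRect(Q))
s=read_state()
E
```

```text
((483.9175109863281, 309.21734619140625), (49.49550247192383, 79.22315979003906), 63.771484375)
```

View pics/w1z.png

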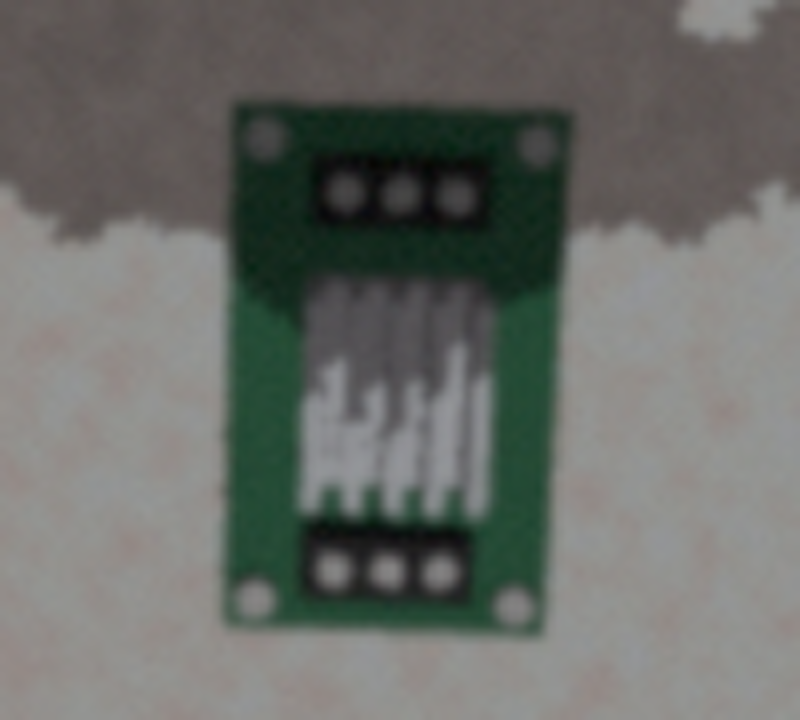

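```bash
python3 - <<'E'
from h import *
rows([484,309.2,70],down(63.8),5)
E
```

```text
dr/row [0.14 0.   0.01]  total [0.7 0.  0. ]
travel [[33.3, 1.5, -0.6], [33.3, 1.5, -0.6], [33.3, 1.5, -0.6], [33.3, 1.5, -0.6], [33.3, 1.5, -0.6]]
```

{"fn": "move_arm", "kwargs": {
  "dr": [
    [0.7,0,0],
    [0,0,0],
    [0,0,0],
    [0,0,0],
    [0,0,0],
    [0,0,0],
    [0,0,0]
  ],
  "travel": [
    [33,1.5,-0.6],
    [33,1.5,-0.6],
    [33,1.5,-0.6],
    [33,1.5,-0.6],
    [33,1.5,-0.6],
    [0,0,0],
    [0,0,0]
  ],
  "grip": [1,1,1,1,1,1,1]
}}

```text
clock: 4.15
position: [484.2, 308.8, 71.6]
tool_rot: [0.688, 0.16, 0.689, -0.161]
force: [-0.2, -0.1, 1.4]
gripper_width: 0.997
```

```bash
python3 - <<'E'
from h import *
s=fmt();p=camera_params("wrist")
im=get_image("wrist");cv2.imwrite("pics/w2.png",im)
rows([484,309.2,35],down(63.8),1)
P=[]
for sx in(-1,1):
  for sy in(-1,1):
    a=np.radians(63.8-90);x=np.array([np.cos(a),np.sin(a)]);y=np.array([-x[1],x[0]])
    P.append([*(np.array([484,309.2])+sx*40*x+sy*25*y),12])
print(proj(p,P).round(0))
E
```

```text
t 4.15 pos [484.2 308.8  71.6] q [ 0.42  0.41  1.68 -0.    1.05 -0.7 ] F [-0.2 -0.1  1.4] grip 0.997
[[-0.001  0.442  0.897]
 [-0.     0.897 -0.442]
 [-1.    -0.001 -0.   ]]
dr/row [-0.02  0.1  -0.11]  total [-0.   0.1 -0.1]
travel [[38.0, -0.9, -1.1]]
[[243. 176.]
 [323. 176.]
 [247. 290.]
 [319. 290.]]
```

View pics/w2.png

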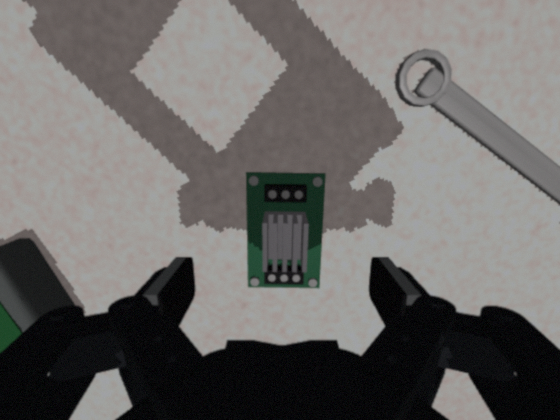

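{"fn": "move_arm", "kwargs": {
  "dr": [
    [0,0,0],
    [0,0,0],
    [0,0,0],
    [0,0,0],
    [0,0,0],
    [0,0,0],
    [0,0,0],
    [0,0,0],
    [0,0,0],
    [0,0,0]
  ],
  "travel": [
    [19,1,0],
    [17,0,0],
    [0,0,0],
    [0,0,0],
    [0,0,0],
    [0,0,0],
    [0,0,0],
    [0,0,0],
    [0,0,0],
    [0,0,0]
  ],
  "grip": [1,1,1,0.2,0.2,0.2,0.2,0.2,0.2,0.2],
  "newtons": 30
}}

```text
clock: 5.2
position: [485.2, 311.0, 36.3]
tool_rot: [0.689, 0.16, 0.688, -0.16]
force: [-0.6, 0.1, 5.5]
gripper_width: 0.301
```

```bash
python3 - <<'E'
from h import *
s=fmt()
im=get_image("wrist");cv2.imwrite("pics/w3.png",im)
E
```

```text
t 5.2 pos [485.2 311.   36.3] q [ 0.42  0.47  1.69 -0.    0.98 -0.69] F [-0.6  0.1  5.5] grip 0.301
[[ 0.001  0.441  0.898]
 [ 0.001  0.898 -0.441]
 [-1.     0.001  0.001]]
```

View pics/w3.png

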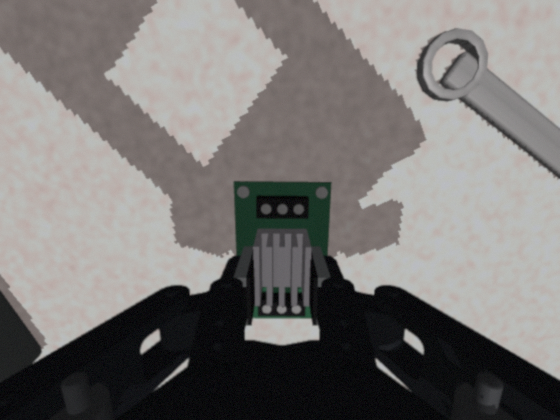

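{"fn": "move_arm", "kwargs": {
  "dr": [
    [0,0,0],
    [0,0,0],
    [0,0,0],
    [0,0,0],
    [0,0,0],
    [0,0,0],
    [0,0,0]
  ],
  "travel": [
    [-5,0,0],
    [-15,0,0],
    [-30,0,0],
    [-40,0,0],
    [-40,0,0],
    [-10,0,0],
    [0,0,0]
  ],
  "grip": [0.2,0.2,0.2,0.2,0.2,0.2,0.2],
  "newtons": 40
}}

```text
clock: 5.95
position: [485.9, 311.4, 178.3]
tool_rot: [0.69, 0.161, 0.687, -0.159]
force: [-0.3, 0.4, -1.3]
gripper_width: 0.294
```

```bash
python3 - <<'E'
from h import *
s=fmt()
rows([605,-44,176],down(83),12)
E
```

```text
t 5.95 pos [485.9 311.4 178.3] q [ 0.42  0.28  1.61  0.    1.25 -0.69] F [-0.3  0.4 -1.3] grip 0.294
[[ 0.005  0.441  0.898]
 [ 0.002  0.898 -0.441]
 [-1.     0.005  0.004]]
dr/row [-1.6   0.02 -0.02]  total [-19.1   0.3  -0.2]
travel [[0.2, -22.2, 22.0], [0.2, -22.8, 21.3], [0.2, -23.4, 20.7], [0.2, -24.0, 20.0], [0.2, -24.5, 19.4], [0.2, -25.0, 18.7], [0.2, -25.6, 18.0], [0.2, -26.0, 17.2], [0.2, -26.5, 16.5], [0.2, -27.0, 15.8], [0.2, -27.4, 15.0], [0.2, -27.8, 14.2]]
```

```bash
python3 - <<'E'
from h import *
rows([690,-54,190],down(83),12)
E
```

```text
dr/row [-1.6   0.02 -0.02]  total [-19.1   0.3  -0.2]
travel [[-1.0, -19.8, 28.7], [-1.0, -20.6, 28.1], [-1.0, -21.4, 27.5], [-1.0, -22.2, 26.9], [-1.0, -22.9, 26.3], [-1.0, -23.6, 25.7], [-1.0, -24.3, 25.0], [-1.0, -25.0, 24.3], [-1.0, -25.7, 23.6], [-1.0, -26.3, 22.9], [-1.0, -27.0, 22.1], [-1.0, -27.6, 21.4]]
```

{"fn": "move_arm", "kwargs": {
  "dr": [
    [-1.6,0,0],
    [-1.6,0,0],
    [-1.6,0,0],
    [-1.6,0,0],
    [-1.6,0,0],
    [-1.6,0,0],
    [-1.6,0,0],
    [-1.6,0,0],
    [-1.6,0,0],
    [-1.6,0,0],
    [-1.6,0,0],
    [-1.6,0,0]
  ],
  "travel": [
    [-1,-20,29],
    [-1,-20.5,28],
    [-1,-21.5,27.5],
    [-1,-22,27],
    [-1,-23,26],
    [-1,-23.5,25.5],
    [-1,-24,25],
    [-1,-25,24],
    [-1,-25.5,23.5],
    [-1,-26,23],
    [-1,-27,22],
    [-1,-27.5,21.5]
  ],
  "grip": [0.2,0.2,0.2,0.2,0.2,0.2,0.2,0.2,0.2,0.2,0.2,0.2]
}}

```text
clock: 7.15
position: [687.1, -54.5, 183.7]
tool_rot: [0.704, 0.043, 0.708, -0.042]
force: [0.6, -0.2, -0.5]
gripper_width: 0.298
```

{"fn": "move_arm", "kwargs": {
  "dr": [
    [0,0,0],
    [0,0,0]
  ],
  "travel": [
    [0,0,0],
    [0,0,0]
  ],
  "grip": [0.2,0.2]
}}

```text
clock: 7.35
position: [686.9, -54.1, 184.0]
tool_rot: [0.704, 0.044, 0.708, -0.043]
force: [-0.1, 0.7, -0.6]
gripper_width: 0.293
```

```bash
python3 - <<'E'
from h import *
s=fmt();p=camera_params("wrist")
im=get_image("wrist");cv2.imwrite("pics/w4.png",im)
print(proj(p,[[608,-44,2],s["position"]]))
E
```

```text
t 7.35 pos [686.9 -54.1 184. ] q [-0.2   0.5   1.29  0.    1.36 -1.65] F [-0.1  0.7 -0.6] grip 0.293
[[-0.005  0.123  0.992]
 [ 0.002  0.992 -0.123]
 [-1.     0.001 -0.005]]
[[282.29630306 120.50934758]
 [282.59765661 280.55104125]]
```

View pics/w4.png

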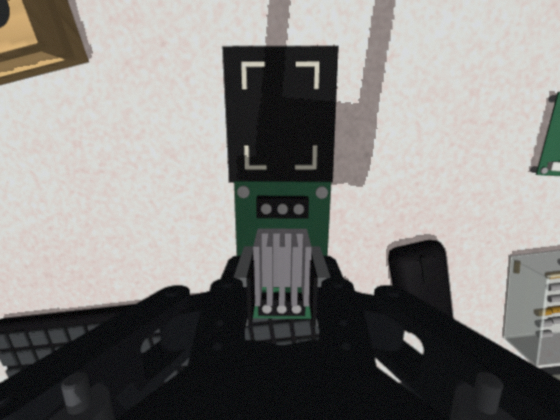

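```bash
python3 - <<'E'
from h import *
p=camera_params("wrist");im=cv2.imread("pics/w4.png");s=read_state()
uv=[[242,64],[319,63],[316,168],[246,168]]
g=cv2.cvtColor(im,cv2.COLOR_BGR2GRAY)
m=np.zeros_like(g);m[58:174,236:326]=(g[58:174,236:326]>110)
ys,xs=np.nonzero(m);Q=plane(p,np.c_[xs,ys],2)[:,:2].astype(np.float32);print("marks",cv2.minAreaRect(Q))
P=plane(p,uv,2);print(P.round(1),P.mean(0))
print([np.linalg.norm(P[i]-P[i-1]) for i in range(4)])
v=P[0]+P[1]-P[2]-P[3];print(np.degrees(np.arctan2(v[1],v[0])))
E=plane(p,[[235,181],[331,181]],184-24.3);T=Rq(s["tool_rot"])
print("board edge in tool",T.inv().apply(E-s["position"]))
cv2.imwrite("pics/w4z.png",cv2.resize(im[40:330,215:350],None,fx=2.06,fy=2.06))
E
```

```text
marks ((604.2122802734375, -45.01705551147461), (74.4269790649414, 101.71932983398438), 83.19071960449219)
[[551.8 -75.1   2. ]
 [559.9  -1.9   2. ]
 [659.2 -14.    2. ]
 [650.2 -86.4   2. ]] [605.28684798 -44.34478892   2.        ]
[np.float64(99.07250713270717), np.float64(73.66725126024696), np.float64(99.95480501058289), np.float64(72.98851198928689)]
173.24995724253284
board edge in tool [[ 24.97180597 -24.29799282 -42.91772041]
 [ 25.01905181  24.81918689 -42.89745269]]
```

View pics/w4z.png

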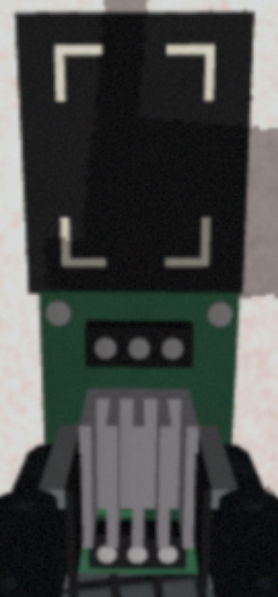

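```bash
python3 - <<'E'
from h import *
rows([607.5,-44.8,70],down(83.2),5)
E
```

```text
dr/row [-0.04 -0.06 -0.01]  total [-0.2 -0.3 -0.1]
travel [[23.0, -0.3, -15.8], [23.0, -0.3, -15.9], [22.9, -0.3, -15.9], [22.9, -0.3, -15.9], [22.9, -0.2, -15.9]]
```

{"fn": "move_arm", "kwargs": {
  "dr": [
    [-0.2,-0.3,0],
    [0,0,0],
    [0,0,0],
    [0,0,0],
    [0,0,0],
    [0,0,0],
    [0,0,0],
    [0,0,0],
    [0,0,0]
  ],
  "travel": [
    [0,0,-25],
    [0,0,-25],
    [20,-0.7,-25],
    [40,-0.7,-4.5],
    [40,0,0],
    [14,0,0],
    [12,0,0],
    [0,0,0],
    [0,0,0]
  ],
  "grip": [0.2,0.2,0.2,0.2,0.2,0.2,0.2,0.2,0.2]
}}

```text
clock: 8.3
position: [611.4, -45.6, 62.5]
tool_rot: [0.709, 0.041, 0.703, -0.042]
force: [0.1, 0.1, -1.1]
gripper_width: 0.294
```

```bash
python3 - <<'E'
from h import *
s=fmt()
for n in ["wrist","side","scene"]:
    im=get_image(n);cv2.imwrite(f"pics/p_{n}.png",im)
im=cv2.imread("pics/p_side.png");cv2.imwrite("pics/p_sidez.png",cv2.resize(im[200:290,270:380],None,fx=6,fy=6,interpolation=cv2.INTER_CUBIC))
E
```

```text
t 8.3 pos [611.4 -45.6  62.5] q [-0.22  0.49  1.59  0.    1.06 -1.67] F [ 0.1  0.1 -1.1] grip 0.294
[[ 0.008  0.117  0.993]
 [-0.001  0.993 -0.117]
 [-1.    -0.     0.008]]
```

View pics/p_wrist.png

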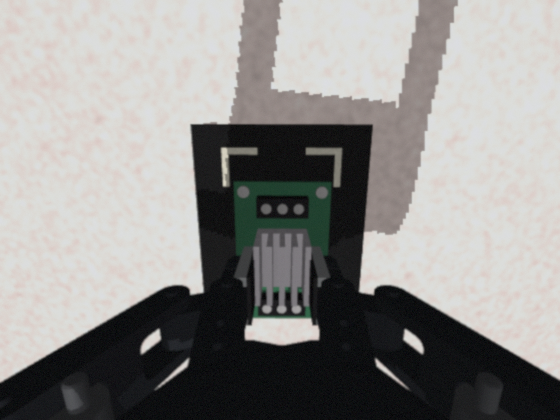

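View pics/p_sidez.png

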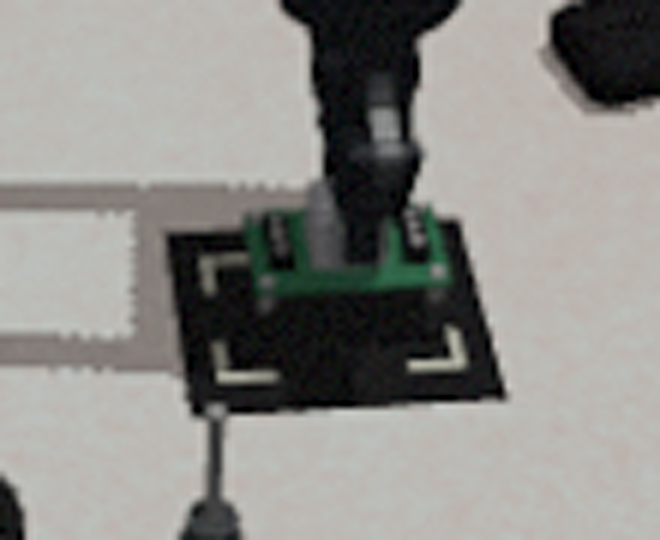

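```bash
python3 - <<'E'
from h import *
p=camera_params("wrist");s=read_state();T=Rq(s["tool_rot"])
M=plane(p,[[222,148],[340.5,148]],2);E=plane(p,[[235,181],[331,181]],62.5-24.3)
print(T.inv().apply(M-s["position"]),T.inv().apply(E-s["position"]),M)
E
```

```text
[[ 60.52274761 -37.2170367  -57.68883294]
 [ 60.49665689  35.7778148  -57.66255742]] [[ 24.45008999 -24.24694303 -42.98082348]
 [ 24.43254912  24.69780103 -42.96831981]] [[550.55267453 -76.19241907   2.        ]
 [559.15143333  -3.70579228   2.        ]]
```

{"fn": "move_arm", "kwargs": {
  "dr": [
    [0,0.2,0],
    [0,0,0],
    [0,0,0],
    [0,0,0],
    [0,0,0],
    [0,0,0]
  ],
  "travel": [
    [0,-0.9,-3.8],
    [8,0,0],
    [6,0,0],
    [4,0,0],
    [0,0,0],
    [0,0,0]
  ],
  "grip": [0.2,0.2,0.2,0.2,0.2,0.2]
}}

```text
clock: 9.05
position: [605.9, -46.0, 42.5]
tool_rot: [0.706, 0.042, 0.706, -0.042]
force: [-0.2, 0.4, 0.5]
gripper_width: 0.295
```

```bash
python3 - <<'E'
from h import *
s=fmt()
for n in ["wrist","side"]:
    im=get_image(n);cv2.imwrite(f"pics/p2_{n}.png",im)
im=cv2.imread("pics/p2_side.png");a=cv2.resize(im[200:290,270:380],None,fx=6,fy=6,interpolation=cv2.INTER_CUBIC);cv2.imwrite("pics/p2_sidez.png",a)
E
```

```text
t 9.05 pos [605.9 -46.   42.5] q [-0.22  0.51  1.6   0.    1.02 -1.67] F [-0.2  0.4  0.5] grip 0.295
[[ 0.001  0.118  0.993]
 [-0.     0.993 -0.118]
 [-1.     0.     0.001]]
```

View pics/p2_sidez.png

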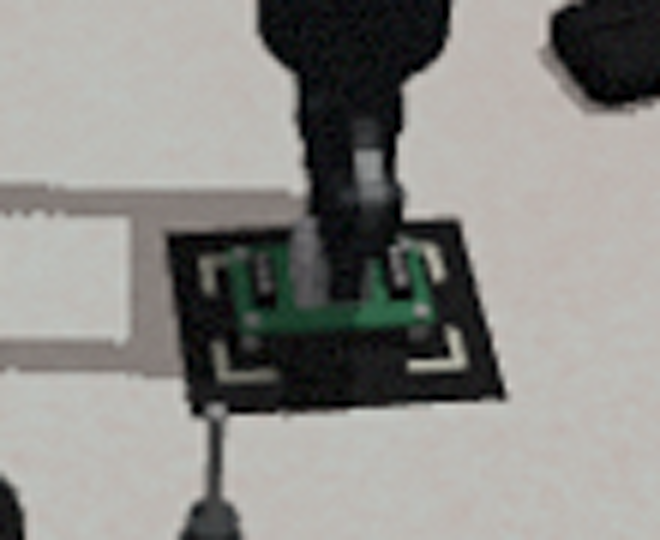

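{"fn": "move_arm", "kwargs": {
  "dr": [
    [0,0,0],
    [0,0,0],
    [0,0,0],
    [0,0,0],
    [0,0,0],
    [0,0,0]
  ],
  "travel": [
    [1,0.3,1.2],
    [1,0,0],
    [1,0,0],
    [0.7,0,0],
    [0,0,0],
    [0,0,0]
  ],
  "grip": [0.2,0.2,0.2,0.2,0.2,0.2]
}}

```text
clock: 9.75
position: [607.3, -45.9, 39.2]
tool_rot: [0.706, 0.042, 0.705, -0.042]
force: [0.3, -0.2, -0.3]
gripper_width: 0.292
```

```bash
python3 - <<'E'
from h import *
s=fmt();print(s["torque"])
E
```

```text
t 9.75 pos [607.3 -45.9  39.2] q [-0.22  0.52  1.6   0.    1.02 -1.67] F [ 0.3 -0.2 -0.3] grip 0.292
[[ 0.002  0.118  0.993]
 [-0.     0.993 -0.118]
 [-1.     0.     0.002]]
[-0.04203505 -0.04174343  0.03070931]
```

{"fn": "move_arm", "kwargs": {
  "dr": [
    [0,0,0],
    [0,0,0],
    [0,0,0],
    [0,0,0]
  ],
  "travel": [
    [0.6,0,0],
    [0.5,0,0],
    [0,0,0],
    [0,0,0]
  ],
  "grip": [0.2,0.2,0.2,0.2]
}}

```text
clock: 10.15
position: [607.5, -45.9, 38.5]
tool_rot: [0.707, 0.042, 0.705, -0.042]
force: [-0.9, -0.9, 1.1]
gripper_width: 0.294
```

{"fn": "move_arm", "kwargs": {
  "dr": [
    [0,0,0],
    [0,0,0],
    [0,0,0],
    [0,0,0]
  ],
  "travel": [
    [0.5,0,0],
    [0.5,0,0],
    [0,0,0],
    [0,0,0]
  ],
  "grip": [0.2,0.2,0.2,0.2]
}}

```text
clock: 10.55
position: [607.5, -45.9, 38.4]
tool_rot: [0.707, 0.042, 0.705, -0.042]
force: [-3.0, 0.5, 7.5]
gripper_width: 0.291
```

{"fn": "move_arm", "kwargs": {
  "dr": [
    [0,0,0],
    [0,0,0],
    [0,0,0],
    [0,0,0],
    [0,0,0],
    [0,0,0]
  ],
  "travel": [
    [-0.5,0,0],
    [0,0,0],
    [0,0,0],
    [0,0,0],
    [0,0,0],
    [0,0,0]
  ],
  "grip": [0.3,0.36,0.45,0.6,0.7,0.7]
}}

```text
clock: 11.15
position: [607.3, -45.9, 37.5]
tool_rot: [0.706, 0.042, 0.705, -0.042]
force: [0.4, 0.4, 0.6]
gripper_width: 0.699
```

{"fn": "move_arm", "kwargs": {
  "dr": [
    [0,0,0],
    [0,0,0],
    [0,0,0],
    [0,0,0],
    [0,0,0],
    [0,0,0],
    [0,0,0]
  ],
  "travel": [
    [-8,0,0],
    [-20,0,0],
    [-30,0,0],
    [-40,0,0],
    [-45,0,0],
    [-30,0,0],
    [0,0,0]
  ],
  "grip": [0.7,0.7,0.7,1,1,1,1]
}}

```text
clock: 11.85
position: [611.0, -46.7, 218.4]
tool_rot: [0.711, 0.041, 0.7, -0.042]
force: [0.4, -0.3, 0.9]
gripper_width: 1.004
```

```bash
python3 - <<'E'
from h import *
s=fmt()
pw=camera_params("wrist")
for n in ["wrist","side","scene"]:
    im=get_image(n);cv2.imwrite(f"pics/r_{n}.png",im)
E
```

```text
t 11.85 pos [611.  -46.7 218.4] q [-0.22  0.3   1.49  0.    1.33 -1.67] F [ 0.4 -0.3  0.9] grip 1.004
[[ 0.015  0.117  0.993]
 [-0.003  0.993 -0.117]
 [-1.    -0.001  0.015]]
```

View pics/r_wrist.png

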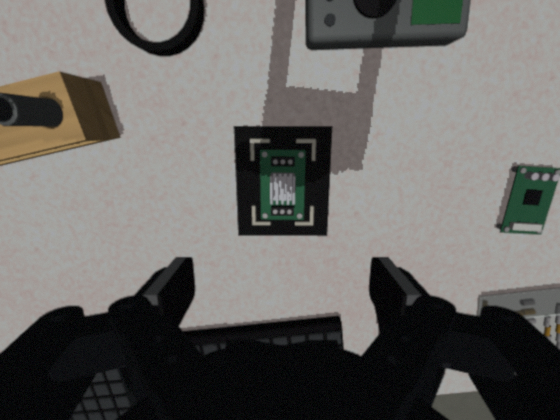

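View pics/r_side.png

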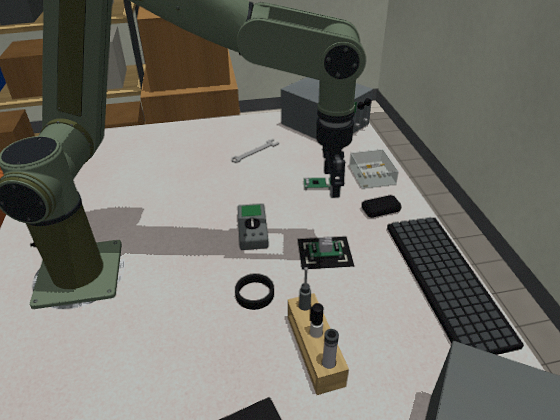

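The board sits centred and square between the four marks (wrist (283,185), side (324,250)), and the bystanders haven't moved. Next I'll measure the board as placed and locate the torch.

```bash
python3 - <<'E'
from h import *
s=read_state();p=camera_params("wrist");im=cv2.imread("pics/r_wrist.png")
m=im.astype(int);g=((m[:,:,1]>m[:,:,2]+10)&(m[:,:,1]>m[:,:,0]+3)).astype(np.uint8);k=np.zeros_like(g);k[140:232,245:322]=g[140:232,245:322]
ys,xs=np.nonzero(k);print("board",cv2.minAreaRect(plane(p,np.c_[xs,ys],14)[:,:2].astype(np.float32)))
uv=[[251,140],[316,140],[314,224],[252,224]];P=plane(p,uv,2);print("marks",P.mean(0))
ps,pc=camera_params("side"),camera_params("scene")
# torch tail centre: side zoom (266,316)/600*140+(270,260); scene zoom (185,97)*80/600+(165,105)
S=140/600;C=80/600
def sd(a):return np.array(a)*S+[270,260]
def sc(a):return np.array(a)*C+[165,105]
print("tail",tri([ps,pc],[sd([266,314]),sc([183,95])]))
print("driver tip",tri([ps,pc],[sd([153,38]),sc([421,205])]))
print("marker top",tri([ps,pc],[sd([205,198]),sc([305,190])]))
# stand top corners z=62 
A=plane(ps,[sd([77,173]),sd([190,145]),sd([338,468]),sd([206,502])],62);print(A.round(1),A.mean(0))
for v in (A[2]-A[1],A[3]-A[0]):print(np.linalg.norm(v),np.degrees(np.arctan2(v[1],v[0])))
B=plane(pc,[sc([125,265]),sc([545,380]),sc([450,465]),sc([235,198])],62);print(B.round(1))
E
```

```text
board ((596.4393310546875, -44.53544616699219), (50.809322357177734, 79.39949035644531), 83.23786163330078)
marks [596.34527196 -43.20885032   2.        ]
tail [ 518.41155592 -385.61779938  147.09565262]
driver tip [ 505.83115363 -246.60012767  167.22184568]
marker top [ 513.08948615 -314.81102757  135.95663591]
[[ 475.7 -230.1   62. ]
 [ 533.9 -223.8   62. ]
 [ 551.8 -410.8   62. ]
 [ 492.9 -415.    62. ]] [ 513.56934814 -319.91490351   62.        ]
187.81443104125174 -84.5591281583671
185.6640428123273 -84.70046415362484
[[ 550.7 -403.1   62. ]
 [ 473.5 -221.1   62. ]
 [ 532.1 -215.    62. ]
 [ 491.7 -400.    62. ]]
```

```bash
python3 - <<'E'
from h import *
from scipy.optimize import least_squares
D=[([-1.4045,.2073,1.5426,1.3935],[179.1,-546.4,250.3]),([.42,.41,1.68,1.05],[484.2,308.8,71.6]),([.42,.47,1.69,.98],[485.2,311,36.3]),([.42,.28,1.61,1.25],[485.9,311.4,178.3]),([-.2,.5,1.29,1.36],[686.9,-54.1,184]),([-.22,.52,1.6,1.02],[607.3,-45.9,39.2]),([.41,.21,1.57,1.36],[483,302.2,235.9]),([-.22,.49,1.59,1.06],[611.4,-45.6,62.5])]
s=read_state();q=s["q"];D.append((list(q[[0,1,2,4]]),list(s["position"])))
def fk(v,q):
    h,L1,L2,T,d=v;a,b,c,e=q
    r=L1*np.sin(b)+L2*np.sin(b+c)+T*np.sin(b+c+e);z=h+L1*np.cos(b)+L2*np.cos(b+c)+T*np.cos(b+c+e)
    return np.array([r*np.cos(a)-d*np.sin(a),r*np.sin(a)+d*np.cos(a),z])
f=lambda v:np.concatenate([fk(v,q)-p for q,p in D])
R_=least_squares(f,[150,430,400,250,86],loss="soft_l1");print(R_.x,f(R_.x).reshape(-1,3).round(1))
v=R_.x
sink=np.array([606,-45,27])
for dist in(240,250):
  for pitch in(40,45,50):
    pt=np.radians(pitch)
    best=None
    def g(x):
        a,b,c=x;e=np.pi/2+pt-b-c
        P=fk(v,[a,b,c,e]); t=sink-dist*np.array([np.cos(a)*np.cos(pt),np.sin(a)*np.cos(pt),-np.sin(pt)])
        return P-t
    for x0 in([-.15,0,2.0],[-.15,-.5,2.2]):
        o=least_squares(g,x0,bounds=([-2,-.86,.23],[2,2.22,2.46]));a,b,c=o.x
        print(dist,pitch,o.x.round(2),"q5",round(np.pi/2+pt-b-c,2),"err",np.linalg.norm(o.fun).round(1),"tcp",fk(v,[a,b,c,np.pi/2+pt-b-c]).round(0))
E
```

```text
[-2596.9159191    365.46923392   498.37121718 -2579.24651997
    85.8869811 ] [[ 0.  -1.8  0.9]
 [ 5.1  3.8 -1.4]
 [ 5.5  2.2 -5.1]
 [-0.4 -0.5 -1.1]
 [-0.1  2.5 10.6]
 [-0.5 -1.8  0.1]
 [-4.  -0.4  0.4]
 [-4.2 -2.2 -0.7]
 [-8.6  1.5  3.1]]
240 40 [-2.    0.82  0.23] q5 1.22 err 1182.7 tcp [ 609. 1124. -443.]
240 40 [-2.    0.82  0.23] q5 1.22 err 1182.7 tcp [ 609. 1124. -443.]
240 45 [-2.    0.85  0.23] q5 1.28 err 1004.4 tcp [ 541.  975. -294.]
240 45 [-2.    0.85  0.23] q5 1.28 err 1004.4 tcp [ 541.  975. -294.]
240 50 [-2.    0.87  0.23] q5 1.35 err 833.6 tcp [ 468.  816. -157.]
240 50 [-2.    0.87  0.23] q5 1.35 err 833.6 tcp [ 468.  816. -157.]
250 40 [-2.    0.82  0.23] q5 1.22 err 1180.4 tcp [ 610. 1126. -439.]
250 40 [-2.    0.82  0.23] q5 1.22 err 1180.4 tcp [ 610. 1126. -439.]
250 45 [-2.    0.84  0.23] q5 1.29 err 1002.8 tcp [ 542.  977. -290.]
250 45 [-2.    0.84  0.23] q5 1.29 err 1002.8 tcp [ 542.  977. -290.]
250 50 [-2.    0.86  0.23] q5 1.35 err 832.6 tcp [ 469.  818. -152.]
250 50 [-2.    0.86  0.23] q5 1.35 err 832.6 tcp [ 469.  818. -152.]
```

```bash
python3 - <<'E'
from h import *
from scipy.optimize import least_squares
def fk(v,q):
    h,L1,L2,T,d=v;a,b,c,e=q
    r=L1*np.sin(b)+L2*np.sin(b+c)+T*np.sin(b+c+e);z=h+L1*np.cos(b)+L2*np.cos(b+c)+T*np.cos(b+c+e)
    return np.array([r*np.cos(a)-d*np.sin(a),r*np.sin(a)+d*np.cos(a),z])
sink=np.array([606,-45,27])
for T in(220,260,300,340):
  v=[T-17.7,365,498,T,86]
  for dist,pitch in((240,45),(250,45),(230,47)):
    pt=np.radians(pitch)
    def g(x):
        a,b,c=x;e=np.pi/2+pt-b-c
        return fk(v,[a,b,c,e])-(sink-dist*np.array([np.cos(a)*np.cos(pt),np.sin(a)*np.cos(pt),-np.sin(pt)]))
    o=min((least_squares(g,x0,bounds=([-2,-.86,.23],[2,2.22,2.46])) for x0 in([-.15,0,2.0],[-.15,-.5,2.2])),key=lambda o:o.cost);a,b,c=o.x
    print(T,dist,pitch,o.x.round(2),"q5",round(np.pi/2+pt-b-c,2),"err",np.linalg.norm(o.fun).round(1))
E
```

```text
220 240 45 [-0.22 -0.57  2.46] q5 0.46 err 0.1
220 250 45 [-0.22 -0.6   2.46] q5 0.49 err 2.8
220 230 47 [-0.22 -0.5   2.41] q5 0.48 err 0.0
260 240 45 [-0.21 -0.58  2.46] q5 0.47 err 30.3
260 250 45 [-0.21 -0.61  2.46] q5 0.51 err 32.9
260 230 47 [-0.21 -0.56  2.46] q5 0.49 err 11.2
300 240 45 [-0.2  -0.59  2.46] q5 0.49 err 60.5
300 250 45 [-0.2  -0.63  2.46] q5 0.52 err 63.0
300 230 47 [-0.21 -0.57  2.46] q5 0.5 err 40.1
340 240 45 [-0.2  -0.61  2.46] q5 0.5 err 90.7
340 250 45 [-0.2  -0.65  2.46] q5 0.55 err 92.9
340 230 47 [-0.2  -0.59  2.46] q5 0.52 err 68.9
```

```bash
python3 - <<'E'
from h import *
fmt();rows([519,-386,250],down(5.4),12)
E
```

```text
t 12.0 pos [606.5 -45.8 210.3] q [-0.22  0.31  1.5   0.    1.33 -1.67] F [-0.6  0.  -0.8] grip 0.998
[[ 0.001  0.118  0.993]
 [-0.     0.993 -0.118]
 [-1.     0.     0.001]]
dr/row [ 6.49  0.   -0.  ]  total [77.8  0.  -0. ]
travel [[-3.3, -29.0, -3.9], [-3.3, -29.3, -0.6], [-3.3, -29.1, 2.7], [-3.3, -28.7, 6.0], [-3.3, -27.8, 9.2], [-3.3, -26.6, 12.3], [-3.3, -25.0, 15.2], [-3.3, -23.1, 17.9], [-3.3, -21.0, 20.4], [-3.3, -18.5, 22.7], [-3.3, -15.9, 24.6], [-3.3, -13.0, 26.2]]
```

{"fn": "move_arm", "kwargs": {
  "dr": [
    [6.5,0,0],
    [6.5,0,0],
    [6.5,0,0],
    [6.5,0,0],
    [6.5,0,0],
    [6.5,0,0],
    [6.5,0,0],
    [6.5,0,0],
    [6.5,0,0],
    [6.5,0,0],
    [6.5,0,0],
    [6.4,0,0]
  ],
  "travel": [
    [-4,-29,-4],
    [-4,-29,-1],
    [-4,-29,3],
    [-4,-29,6],
    [-4,-28,9],
    [-3,-26.5,12],
    [-3,-25,15],
    [-3,-23,18],
    [-3,-21,20.5],
    [-3,-18.5,22.5],
    [-3,-16,24.5],
    [-3,-13,26]
  ],
  "grip": [1,1,1,1,1,1,1,1,1,1,1,1]
}}

```text
clock: 13.2
position: [516.8, -385.3, 248.7]
tool_rot: [0.52, 0.478, 0.523, -0.477]
force: [0.1, 0.5, -0.5]
gripper_width: 0.998
```

{"fn": "move_arm", "kwargs": {
  "dr": [
    [0,0,0],
    [0,0,0]
  ],
  "travel": [
    [0,0,0],
    [0,0,0]
  ],
  "grip": [1,1]
}}

```text
clock: 13.4
position: [517.2, -384.8, 249.1]
tool_rot: [0.522, 0.477, 0.524, -0.476]
force: [0.4, 0.1, 0.7]
gripper_width: 1.001
```

```bash
python3 - <<'E'
from h import *
s=fmt();p=camera_params("wrist")
im=get_image("wrist");cv2.imwrite("pics/t1.png",im)
print(proj(p,[[518.4,-385.6,148],[519.5,-389,62],[505.8,-246.6,170]]).round(0))
E
```

```text
t 13.4 pos [ 517.2 -384.8  249.1] q [-0.77  0.36  1.36  0.    1.43 -0.87] F [0.4 0.1 0.7] grip 1.001
[[-0.001  0.996  0.093]
 [ 0.003  0.093 -0.996]
 [-1.    -0.001 -0.003]]
[[284. 220.]
 [284. 200.]
 [285.  10.]]
```

View pics/t1.png

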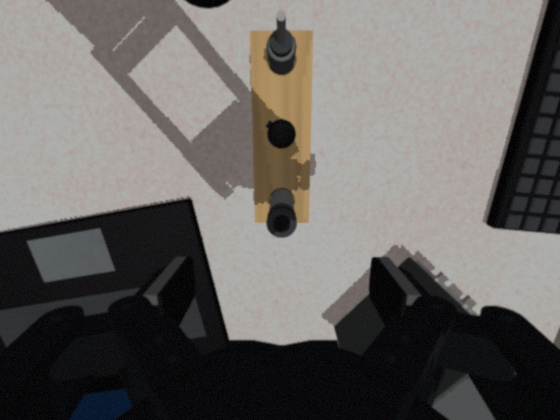

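```bash
python3 - <<'E'
from h import *
ps,pc=camera_params("side"),camera_params("scene");p=camera_params("wrist")
a=cv2.imread("pics/scene0.png");cv2.imwrite("pics/cab.png",cv2.resize(a[90:190,30:150],None,fx=6,fy=6,interpolation=cv2.INTER_CUBIC))
for c in([42,112],[127,102],[137,132],[46,150],[135,132]):
    X=tri([ps,pc],[[455,343],c]);print(c,X.round(0),proj(ps,X).round(0),proj(pc,X).round(0),proj(p,X).round(0))
for z in(0,50,100,150):print(z,plane(ps,[[455,343],[415,415]],z).round(0),plane(p,[[402,248],[325,318]],z).round(0))
b=cv2.imread("pics/t1.png");cv2.imwrite("pics/t1z.png",cv2.resize(b[170:360,230:500],None,fx=2.9,fy=2.9,interpolation=cv2.INTER_CUBIC)+30)
E
```

```text
[42, 112] [ 767. -535.  258.] [[530. 340.]] [[ 81. 109.]] [[668. 542.]]
[127, 102] [ 659. -497.  235.] [[446. 342.]] [[122. 102.]] [[487. 448.]]
[137, 132] [ 689. -451.  164.] [[441. 341.]] [[129. 133.]] [[481. 320.]]
[46, 150] [ 814. -487.  178.] [[521. 340.]] [[ 85. 146.]] [[626. 379.]]
[135, 132] [ 691. -453.  165.] [[442. 341.]] [[128. 133.]] [[484. 323.]]
0 [[ 804. -363.    0.]
 [ 659. -491.    0.]] [[ 689. -453.    0.]
 [ 599. -572.    0.]]
50 [[ 775. -392.   50.]
 [ 639. -513.   50.]] [[ 665. -435.   50.]
 [ 587. -538.   50.]]
100 [[ 747. -422.  100.]
 [ 620. -534.  100.]] [[ 641. -417.  100.]
 [ 575. -504.  100.]]
150 [[ 719. -452.  150.]
 [ 601. -556.  150.]] [[ 618. -399.  150.]
 [ 563. -470.  150.]]
```

View pics/cab.png

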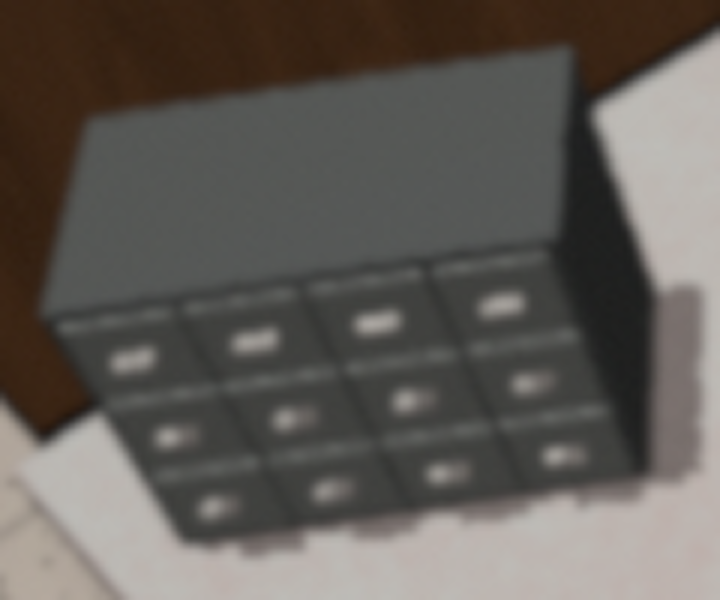

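View pics/t1z.png

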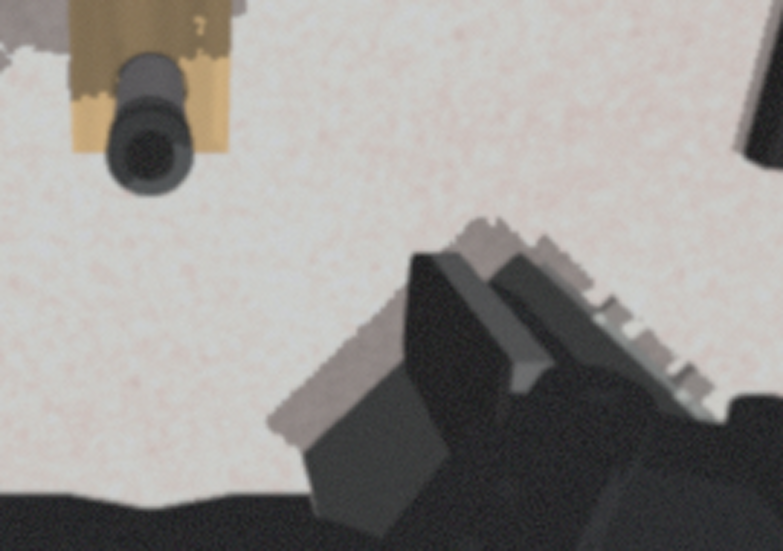

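```bash
python3 - <<'E'
from h import *
p=camera_params("wrist");s=read_state()
T=plane(p,[[281.5,222.5]],148);print(T)
ps,pc=camera_params("side"),camera_params("scene")
# stand edges check near torch: side-visible base of torch at plate
print(plane(p,[[282,193]],62), proj(p,[[518,-386,62]]))
rows([*T[0][:2],190],down(5.4),3)
E
```

```text
[[ 517.33446813 -387.52210128  148.        ]]
[[ 517.21162295 -380.41772016   62.        ]] [[282.23920567 198.08839833]]
dr/row [-0.   -0.06  0.01]  total [-0.  -0.2  0. ]
travel [[19.8, -0.2, 1.2], [19.8, -0.2, 1.2], [19.8, -0.2, 1.2]]
```

{"fn": "move_arm", "kwargs": {
  "dr": [
    [0,-0.2,0],
    [0,0,0],
    [0,0,0],
    [0,0,0],
    [0,0,0],
    [0,0,0],
    [0,0,0]
  ],
  "travel": [
    [30,0.3,1.8],
    [35,0,0],
    [30,0,0],
    [20,0,0],
    [15,0,0],
    [6,0,0],
    [0,0,0]
  ],
  "grip": [1,1,1,1,1,1,1]
}}

```text
clock: 14.15
position: [518.9, -386.4, 114.7]
tool_rot: [0.524, 0.475, 0.522, -0.476]
force: [-0.5, -0.7, 0.0]
gripper_width: 1.001
```

```bash
python3 - <<'E'
from h import *
s=fmt();p=camera_params("wrist")
im=get_image("wrist");cv2.imwrite("pics/t2.png",im)
im=get_image("side");cv2.imwrite("pics/t2s.png",cv2.resize(im[230:400,240:400],None,fx=3.5,fy=3.5))
E
```

```text
t 14.15 pos [ 518.9 -386.4  114.7] q [-0.77  0.48  1.47 -0.    1.19 -0.87] F [-0.5 -0.7  0. ] grip 1.001
[[ 0.001  0.996  0.094]
 [-0.002  0.094 -0.996]
 [-1.     0.001  0.002]]
```

View pics/t2.png

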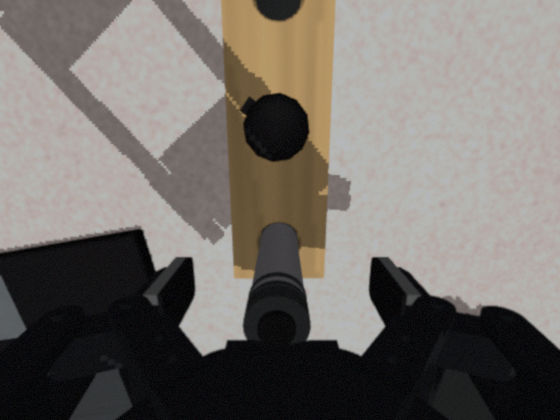

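View pics/t2s.png

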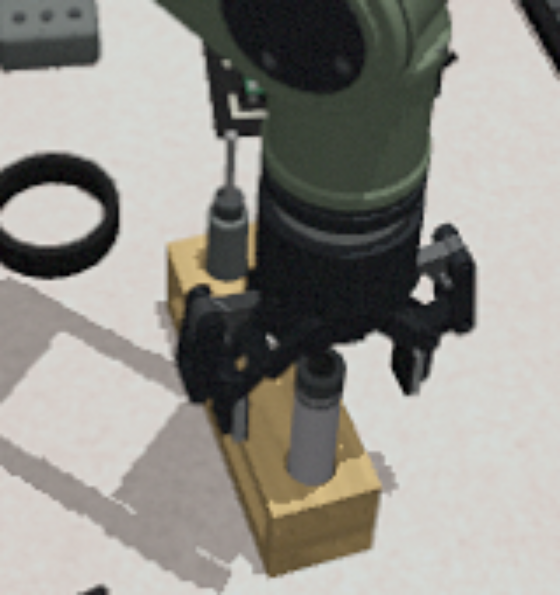

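```bash
python3 - <<'E'
from h import *
p=camera_params("wrist");s=read_state()
print(plane(p,[[277,325]],148),proj(p,[s["position"],[518.9,-386.4,148]]))
E
```

```text
[[ 517.62100546 -389.71138158  148.        ]] [[282.86139418 279.04782008]
 [281.32116241 317.47768083]]
```

{"fn": "move_arm", "kwargs": {
  "dr": [
    [0,0,0],
    [0,0,0],
    [0,0,0],
    [0,0,0],
    [0,0,0],
    [0,0,0],
    [0,0,0],
    [0,0,0],
    [0,0,0]
  ],
  "travel": [
    [1,-1.2,1.5],
    [0,0,0],
    [0,0,0],
    [0,0,0],
    [0,0,0],
    [0,0,0],
    [0,0,0],
    [0,0,0],
    [0,0,0]
  ],
  "grip": [1,0.2,0.2,0.2,0.2,0.2,0.2,0.2,0.2],
  "newtons": 50
}}

```text
clock: 15.15
position: [518.0, -389.1, 114.8]
tool_rot: [0.524, 0.476, 0.521, -0.477]
force: [-0.6, -0.2, 1.6]
gripper_width: 0.277
```

```bash
python3 - <<'E'
from h import *
s=fmt();print(s["torque"])
im=get_image("wrist");cv2.imwrite("pics/t3.png",im)
E
```

```text
t 15.15 pos [ 518.  -389.1  114.8] q [-0.78  0.49  1.47 -0.    1.18 -0.87] F [-0.6 -0.2  1.6] grip 0.277
[[ 0.002  0.996  0.093]
 [-0.004  0.093 -0.996]
 [-1.     0.002  0.004]]
[-0.05687295  0.24890909 -0.01983718]
```

View pics/t3.png

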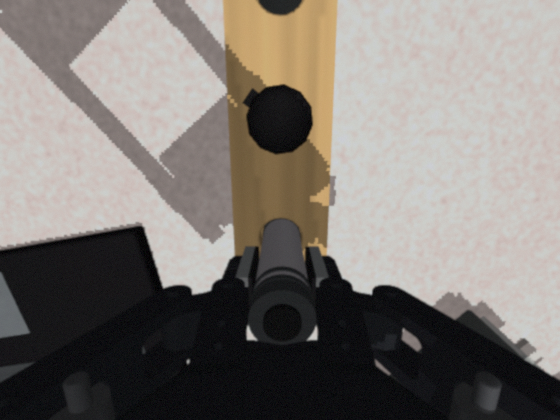

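{"fn": "move_arm", "kwargs": {
  "dr": [
    [0,0,0],
    [0,0,0],
    [0,0,0],
    [0,0,0],
    [0,0,0],
    [0,0,0],
    [0,0,0],
    [0,0,0],
    [0,0,0],
    [0,0,0]
  ],
  "travel": [
    [-4,0,0],
    [-10,0,0],
    [-15,0,0],
    [-20,0,0],
    [-25,0,0],
    [-25,0,0],
    [-25,0,0],
    [-25,0,0],
    [-10,0,0],
    [0,0,0]
  ],
  "grip": [0.2,0.2,0.2,0.2,0.2,0.2,0.2,0.2,0.2,0.2],
  "newtons": 60
}}

```text
clock: 16.2
position: [518.5, -389.2, 276.9]
tool_rot: [0.526, 0.476, 0.519, -0.477]
force: [-0.3, -0.2, -0.7]
gripper_width: 0.277
```

```bash
python3 - <<'E'
from h import *
s=fmt()
im=get_image("side");cv2.imwrite("pics/t4s.png",im)
im=get_image("scene");cv2.imwrite("pics/t4c.png",im)
ax=Rq(down(5.4).as_quat()[[3,0,1,2]])
Rt=down(5.4)*R.from_rotvec([0,np.radians(45),0]);print(Rt.as_matrix().round(3))
d=Rt.apply([1,0,0]);print("tcp target",np.array([606,-45,27])-230*d, "pre",np.array([606,-45,27])-300*d)
rows([622,-300,290],down(5.4),5)
E
```

```text
t 16.2 pos [ 518.5 -389.2  276.9] q [-0.78  0.34  1.32 -0.    1.47 -0.87] F [-0.3 -0.2 -0.7] grip 0.277
[[ 0.006  0.996  0.093]
 [-0.008  0.093 -0.996]
 [-1.     0.005  0.008]]
[[-0.067  0.996  0.067]
 [ 0.704  0.094 -0.704]
 [-0.707 -0.    -0.707]]
tcp target [ 621.3052641  -206.91278174  189.63455967] pre [ 625.96338795 -256.19058488  239.13203436]
dr/row [-0.01  0.03 -0.01]  total [-0.   0.2 -0.1]
travel [[-3.4, 22.5, -15.6], [-3.4, 22.5, -15.6], [-3.4, 22.5, -15.6], [-3.4, 22.5, -15.6], [-3.4, 22.5, -15.5]]
```

View pics/t4s.png

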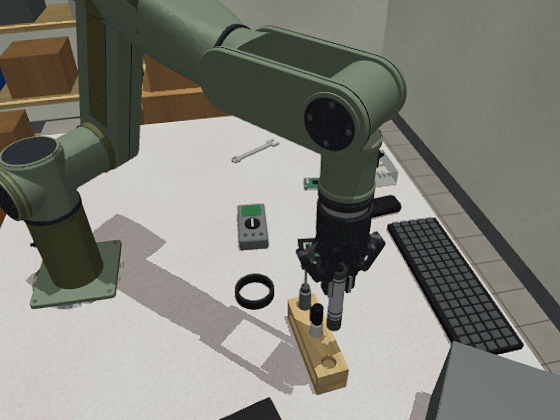

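View pics/t4c.png

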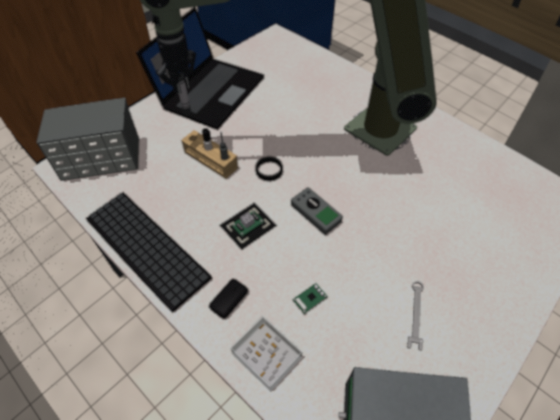

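{"fn": "move_arm", "kwargs": {
  "dr": [
    [0,0,0],
    [0,0,0],
    [0,0,0],
    [0,0,0],
    [0,0,0],
    [0,0,0],
    [0,0,0]
  ],
  "travel": [
    [-20,0,0],
    [-10,28,0],
    [0,28,-5],
    [0,28,-15],
    [0,28,-25],
    [0,0,-25],
    [0,0,0]
  ],
  "grip": [0.2,0.2,0.2,0.2,0.2,0.2,0.2]
}}

```text
clock: 17.0
position: [622.7, -303.8, 300.4]
tool_rot: [0.523, 0.475, 0.525, -0.475]
force: [-1.0, -0.4, -0.2]
gripper_width: 0.276
```

{"fn": "move_arm", "kwargs": {
  "dr": [
    [0,7.5,0],
    [0,7.5,0],
    [0,7.5,0]
  ],
  "travel": [
    [0,0,0],
    [0,0,0],
    [0,0,0]
  ],
  "grip": [0.2,0.2,0.2]
}}

```text
clock: 17.3
position: [622.1, -308.3, 302.9]
tool_rot: [0.411, 0.56, 0.615, -0.373]
force: [0.5, 0.7, -1.0]
gripper_width: 0.278
```

```bash
python3 - <<'E'
from h import *
fmt()
E
```

```text
t 17.3 pos [ 622.1 -308.3  302.9] q [-0.7   0.59  0.96  0.29  1.87 -0.75] F [ 0.5  0.7 -1. ] grip 0.278
[[-0.035  0.996  0.087]
 [ 0.382  0.093 -0.919]
 [-0.923  0.001 -0.384]]
```

Working. I'll complete the tilt.

{"fn": "move_arm", "kwargs": {
  "dr": [
    [0,7.5,0],
    [0,7.5,0],
    [0,7.5,0],
    [0,0,0],
    [0,0,0]
  ],
  "travel": [
    [0,0,0],
    [0,0,0],
    [0,0,0],
    [0,0,0],
    [0,0,0]
  ],
  "grip": [0.2,0.2,0.2,0.2,0.2]
}}

```text
clock: 17.8
position: [621.9, -308.9, 300.6]
tool_rot: [0.283, 0.622, 0.682, -0.259]
force: [0.7, -0.1, -0.9]
gripper_width: 0.279
```

```bash
python3 - <<'E'
from h import *
s=fmt();p=camera_params("wrist")
for n in ["wrist","side","scene"]:
    im=get_image(n);cv2.imwrite(f"pics/u_{n}.png",im)
Rt=down(5.4)*R.from_rotvec([0,np.radians(45),0]);d=Rt.apply([1,0,0])
rows(np.array([606,-45,27])-245*d,Rt,4)
print(proj(p,[[606,-45,27],s["position"]+105*Rq(s["tool_rot"]).apply([1,0,0])]))
E
```

```text
t 17.8 pos [ 621.9 -308.9  300.6] q [-0.78  0.78  0.79  0.57  2.14 -0.7 ] F [ 0.7 -0.1 -0.9] grip 0.279
[[-0.066  0.996  0.064]
 [ 0.702  0.092 -0.706]
 [-0.709 -0.001 -0.705]]
dr/row [ 0.04  0.11 -0.03]  total [ 0.2  0.4 -0.1]
travel [[34.5, 1.9, 2.5], [34.4, 1.9, 2.6], [34.4, 1.9, 2.6], [34.4, 1.9, 2.7]]
[[286.74798727 175.69992229]
 [282.11618519 216.70445622]]
```

View pics/u_wrist.png

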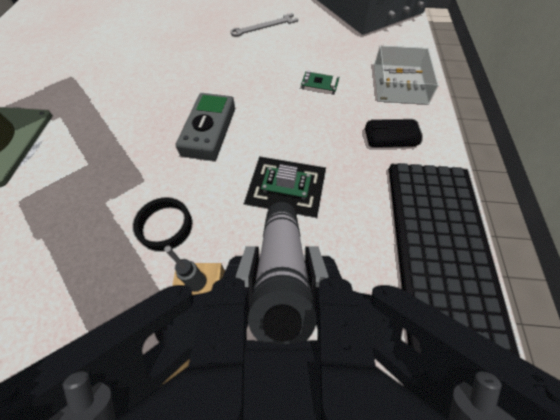

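View pics/u_side.png

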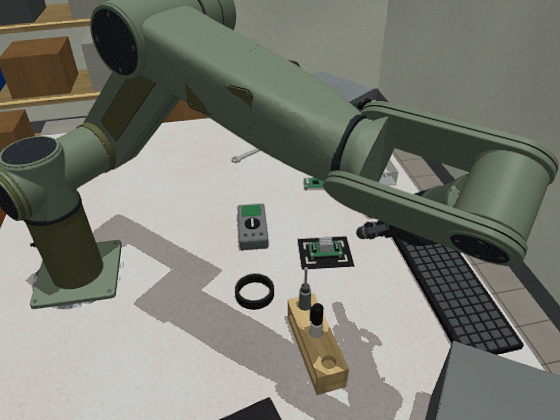

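View pics/u_scene.png

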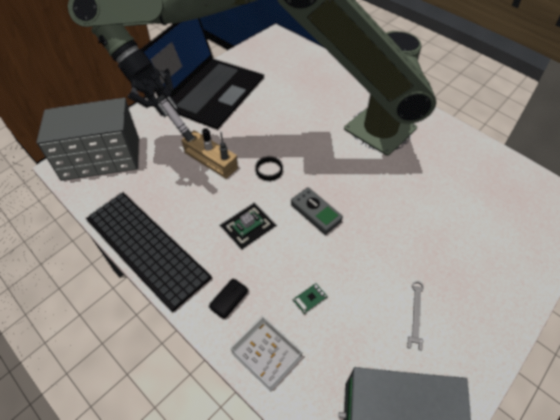

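{"fn": "move_arm", "kwargs": {
  "dr": [
    [0.2,0.3,0],
    [0,0,0],
    [0,0,0],
    [0,0,0],
    [0,0,0],
    [0,0,0],
    [0,0,0],
    [0,0,0]
  ],
  "travel": [
    [20,2,2.5],
    [25,2,2.5],
    [25,2,2.5],
    [25,1.6,2.5],
    [20,0,0],
    [15,0,0],
    [0,0,0],
    [0,0,0]
  ],
  "grip": [0.2,0.2,0.2,0.2,0.2,0.2,0.2,0.2]
}}

```text
clock: 18.75
position: [622.9, -222.4, 206.5]
tool_rot: [0.284, 0.622, 0.682, -0.258]
force: [-0.5, -1.1, -1.0]
gripper_width: 0.28
```

```bash
python3 - <<'E'
from h import *
s=fmt();p=camera_params("wrist")
for n in ["wrist","side","scene"]:
    im=get_image(n);cv2.imwrite(f"pics/v_{n}.png",im)
T=Rq(s["tool_rot"])
print("sink in tool",T.inv().apply(np.array([606,-45,27])-s["position"]))
print(proj(p,[[606,-45,27],[606,-45,40],s["position"]+107*T.apply([1,0,0]),s["position"]-33*T.apply([1,0,0])]))
im=cv2.imread("pics/v_scene.png");cv2.imwrite("pics/v_scz.png",cv2.resize(im[80:270,130:330],None,fx=3.5,fy=3,interpolation=cv2.INTER_CUBIC))
E
```

```text
t 18.75 pos [ 622.9 -222.4  206.5] q [-0.7   0.73  1.07  0.55  1.91 -0.76] F [-0.5 -1.1 -1. ] grip 0.28
[[-0.064  0.996  0.066]
 [ 0.703  0.092 -0.705]
 [-0.708  0.001 -0.706]]
sink in tool [252.91162477  -0.65155358   0.62172094]
[[281.32868664 185.76653134]
 [281.34255067 179.85833241]
 [282.11466385 216.02358645]
 [283.1092777  323.03944396]]
```

View pics/v_wrist.png

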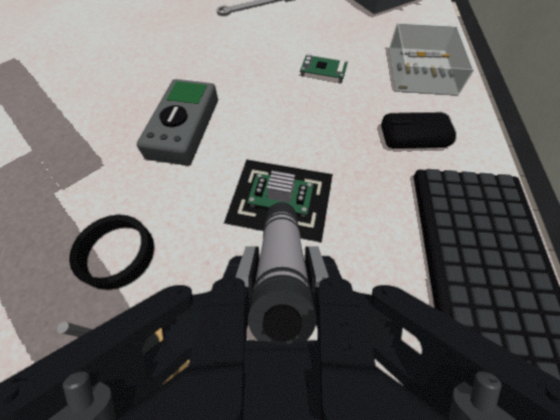

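View pics/v_side.png

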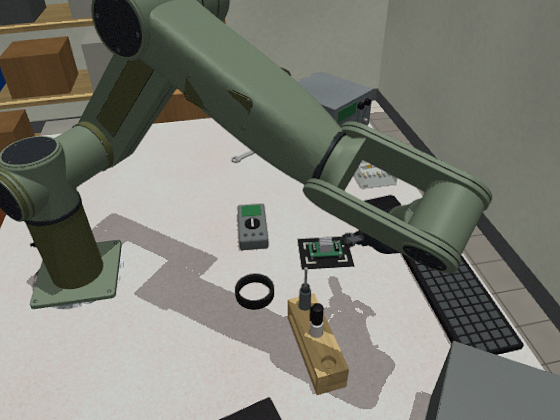

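View pics/v_scz.png

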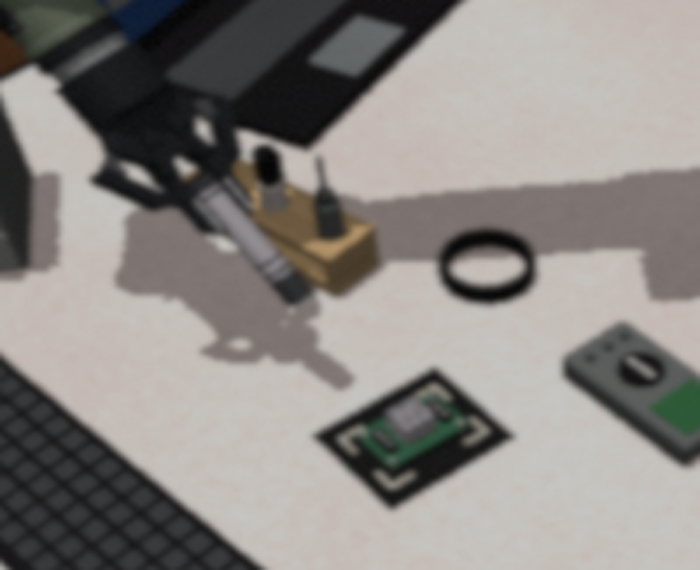

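{"fn": "move_arm", "kwargs": {
  "dr": [
    [0,0,0],
    [0,0,0],
    [0,0,0],
    [0,0,0]
  ],
  "travel": [
    [10,-0.5,0.5],
    [10,0,0],
    [0,0,0],
    [0,0,0]
  ],
  "grip": [0.2,0.2,0.2,0.2]
}}

```text
clock: 19.3
position: [620.2, -208.6, 189.4]
tool_rot: [0.281, 0.623, 0.683, -0.258]
force: [0.5, -1.1, -0.5]
gripper_width: 0.277
```

```bash
python3 - <<'E'
from h import *
s=fmt();T=Rq(s["tool_rot"]);P=np.array(s["position"])
print("sink in tool",T.inv().apply(np.array([606,-45,27])-P))
out=[]
for n,(x,y,w,h) in {"wrist":(220,160,130,180),"scene":(150,110,120,120)}.items():
    p=camera_params(n);im=get_image(n);cv2.imwrite(f"pics/x_{n}.png",im)
    f=4 if n=="wrist" else 5
    z=cv2.resize(im[y:y+h,x:x+w],None,fx=f,fy=f,interpolation=cv2.INTER_CUBIC)
    def draw(X,c):
        q=((proj(p,X)-[x,y]+.5)*f).astype(np.int32);cv2.polylines(z,[q],False,c,1)
    th=np.linspace(0,2*np.pi,40)
    for a in(107,-33):
        draw(P+T.apply(np.c_[np.full(40,a),12.5*np.cos(th),12.5*np.sin(th)]),(0,0,255))
    draw(P+T.apply([[107,0,0],[232,0,0]]),(0,255,255))
    for yy in(-12.5,12.5):draw(P+T.apply([[107,yy,0],[-33,yy,0]]),(255,0,255))
    draw(P+T.apply([[107,0,-12.5],[-33,0,-12.5]]),(255,0,0));draw(P+T.apply([[107,0,12.5],[-33,0,12.5]]),(255,0,0))
    cv2.imwrite(f"pics/x_{n}_o.png",z[:600])
E
```

```text
t 19.3 pos [ 620.2 -208.6  189.4] q [-0.69  0.73  1.11  0.55  1.87 -0.77] F [ 0.5 -1.1 -0.5] grip 0.277
[[-0.066  0.996  0.063]
 [ 0.706  0.091 -0.702]
 [-0.705 -0.002 -0.709]]
sink in tool [230.9484926    1.06717269  -0.69028779]
```

View pics/x_wrist_o.png

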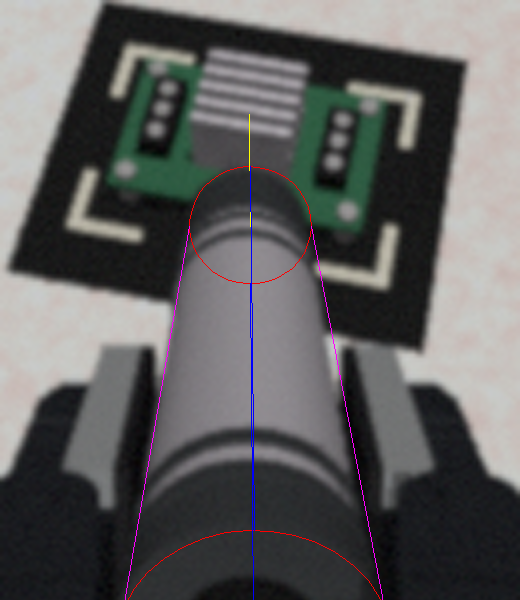

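View pics/x_scene_o.png

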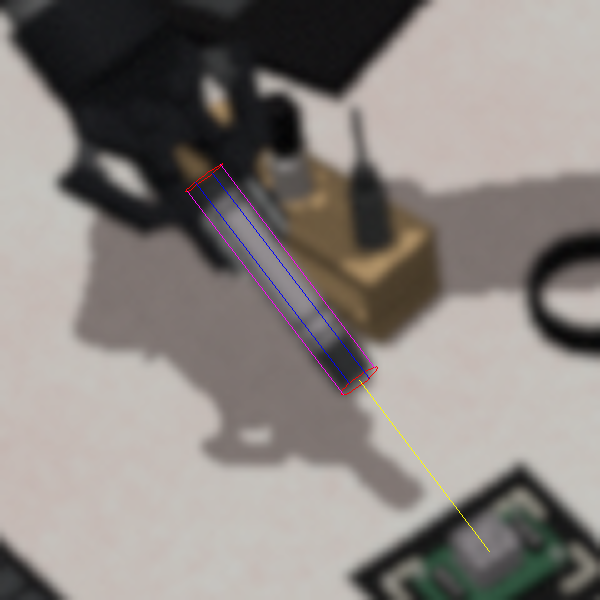

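```bash
python3 - <<'E'
from h import *
fmt();print(sign_off())
E
```

```text
t 19.4 pos [ 620.6 -209.2  190.1] q [-0.69  0.73  1.11  0.55  1.87 -0.77] F [ 0.5 -0.8 -0.4] grip 0.278
[[-0.065  0.996  0.064]
 [ 0.705  0.091 -0.703]
 [-0.706 -0.001 -0.708]]
the job is handed in; nothing more can be done
None
```

I set the heat-sink board down on the mat and let go of it. Then I drew the torch straight up out of its stand, tilted it to about 45° with the lens end lower, and handed the job in at 19.4 s, still holding it in the air.

**Board:** After release, the wrist picture put the board centre within about 1.5 mm of the middle of the marks, with its sides parallel to the mat's to within about 0.1°. I lowered it until it touched, with a push of about 7.5 N, before opening the fingers.

**Torch:** The slant works out at 45°. The lens is about 125 mm from the heat sink, worked out from the arm pose and the grip point rather than measured. The line of the torch ends within about 1–2 mm of the heat sink's middle. Drawn over the wrist and scene pictures, the expected torch outline and beam matched what they show. The nearest thing is the screwdriver tip, about 80 mm away by my estimate.

**Other things:** In the pictures I looked at, the bystanders had not moved.

**Disagreements:**
- One absolute position measured just after release was about 9 mm off. The arm was still settling, so I relied only on the board-to-marks comparison from that picture.
- The cameras placed the mat's middle up to 3 mm apart, and I aimed at a point between their readings.
- Some fast moves fell up to about 20 mm short. I measured the shortfall and made it up.

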